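Snap the lid of the disc case shut

TASK

The lid on the clear slicing-disc case is not closed: the four corner sections of its rim stand proud. Press them down, one section at a time, until all four have snapped fully shut, then take the hand clear. Do not lift the case or shove it from its spot, and leave the things around it alone.

Things in the scene. Friction and masses are not known exactly. Their poses are not given: they have to be found in the camera images.
- case: Loose clear plastic storage case, about 0.9 kg, holding two slicing discs; rectangular, 190 mm along its own x, 150 mm along its own y, straight walls. Origin at the centre of its underside, on the counter (z = 0), z up. It slides if pushed sideways.
- case_lid (a point): Centre of the lid's fixed flat grey panel, 66 mm above the case's underside. Around the panel runs a flat off-white rim 22 mm wide, 8 mm thick, cut at the middle of each side (6 mm gaps) into four L-shaped corner sections. Each slides straight down by itself: top 78 mm above the underside when fully proud, 70 mm when shut.
- corner_a (a point): Point on the top face of rim section a (at the +x +y corner in the case's own axes), midway across the 22 mm rim at the corner, 11 mm in from both outer edges: a good place to press. It moves down with the section.
- rim_a (a joint): How far rim section a (+x +y corner of the case) is pressed down, in m: 0 = standing fully proud, 0.008 = shut. It is a tight fit: it moves only while pressed with about 7 N or more, stays where it is left, and meets a hard stop when shut. It starts between 0 and 0.003.
- corner_b (a point): Point on the top face of rim section b (at the -x +y corner in the case's own axes), midway across the 22 mm rim at the corner, 11 mm in from both outer edges: a good place to press. It moves down with the section.
- rim_b (a joint): How far rim section b (-x +y corner of the case) is pressed down, in m: 0 = standing fully proud, 0.008 = shut. It is a tight fit: it moves only while pressed with about 7 N or more, stays where it is left, and meets a hard stop when shut. It starts between 0 and 0.003.
- corner_c (a point): Point on the top face of rim section c (at the -x -y corner in the case's own axes), midway across the 22 mm rim at the corner, 11 mm in from both outer edges: a good place to press. It moves down with the section.
- rim_c (a joint): How far rim section c (-x -y corner of the case) is pressed down, in m: 0 = standing fully proud, 0.008 = shut. It is a tight fit: it moves only while pressed with about 7 N or more, stays where it is left, and meets a hard stop when shut. It starts between 0 and 0.003.
- corner_d (a point): Point on the top face of rim section d (at the +x -y corner in the case's own axes), midway across the 22 mm rim at the corner, 11 mm in from both outer edges: a good place to press. It moves down with the section.
- rim_d (a joint): How far rim section d (+x -y corner of the case) is pressed down, in m: 0 = standing fully proud, 0.008 = shut. It is a tight fit: it moves only while pressed with about 7 N or more, stays where it is left, and meets a hard stop when shut. It starts between 0 and 0.003.
- ramekin: Clear glass ramekin, 88 mm across, 48 mm high, standing loose beside one long side of the case, some 30 to 80 mm from it. Origin at the centre of its underside. To be left alone.
- pusher: Grey plastic food pusher standing loose and upright beside the other long side of the case, 52 mm across with a 68 mm flange on top, 103 mm high. Origin at the centre of its underside. To be left alone.
- bowl: Empty clear food-processor bowl, 170 mm across the mouth, 125 mm high, loop handle reaching 128 mm from its axis along its own -y, standing at the robot's right. Origin at the centre of its underside. To be left alone.
- tray: Empty bamboo tray 300 mm along its own x by 200 mm, 25 mm high, lying at the robot's left. Origin at the centre of its underside. To be left alone.

How it is judged:
On the way, in this order (a step that is already met when the one before it is completed fails the run):
1. a first rim section is shut, any one ((value of joint rim_a above 0.0065 m or value of joint rim_b above 0.0065 m or value of joint rim_c above 0.0065 m or value of joint rim_d above 0.0065 m)), for 0.2 s.
2. a second section is shut as well ((value of joint each of rim_a, rim_b above 0.0065 m or value of joint each of rim_a, rim_c above 0.0065 m or value of joint each of rim_a, rim_d above 0.0065 m or value of joint each of rim_b, rim_c above 0.0065 m or value of joint each of rim_b, rim_d above 0.0065 m or value of joint each of rim_c, rim_d above 0.0065 m)), for 0.2 s.
3. a third section is shut as well ((value of joint each of rim_a, rim_b, rim_c above 0.0065 m or value of joint each of rim_a, rim_b, rim_d above 0.0065 m or value of joint each of rim_a, rim_c, rim_d above 0.0065 m or value of joint each of rim_b, rim_c, rim_d above 0.0065 m)), for 0.2 s.
4. all four sections are shut (value of joint each of rim_a, rim_b, rim_c, rim_d above 0.0065 m), for 0.2 s.
At the end, for the whole second after the job is handed in: All four rim sections are down by more than 6.5 of their 8 mm, the case stands still and upright within 25 mm of where it was, and the ramekin, pusher, bowl and tray are within 15 mm of where they were (value of joint each of rim_a, rim_b, rim_c, rim_d above 0.0065 m and distance of case from where it was at the start of the episode below 0.025 m and angle between case's own z axis and vertical below 0.05 rad and linear speed of case below 0.01 m/s and distance of each of ramekin, pusher, bowl, tray from where it was at the start of the episode below 0.015 m); the robot touches nothing.
It fails at once if the case is lifted or tipped (height (world z) of case above 0.012 m or angle between case's own z axis and vertical above 0.15 rad).
It fails at once if the case is shoved more than 35 mm from its spot (distance of case from where it was at the start of the episode above 0.035 m).
It fails at once if the ramekin, pusher, bowl or tray is moved more than 15 mm or tipped (distance of any of ramekin, pusher, bowl, tray from where it was at the start of the episode above 0.015 m or angle between any of ramekin, pusher, bowl, tray's own z axis and vertical above 0.2 rad).
It also fails if it takes over 43 s, if anything falls off the work surface, if the arm or the gripper's body presses on something with over 40 N, if the wrist force passes 120 N, or if a joint passes its speed limit or range.

ROBOT

A 7-joint arm with a two-finger parallel gripper is mounted at the origin on the work surface. World frame = base frame: x ahead of the robot, y to its left, z up, the work surface at z = 0. Lengths are in m, angles in rad, forces in N, time in s.
With the tool pointing down it reaches from about 0.35 to 0.9 m from the base axis. Payload 8.1 kg.
Tool frame: the origin (TCP) lies at the very end of the fingers, on their centre line; the grasp point (between the pads) lies 19 mm behind it; z points along the fingers, y is the direction in which the jaws open and shut (so a half turn about z gives the same grasp; the last joint's range is limited). The gripper opens to 92 mm and grips with 3 to 60 N. Pads are 19 mm wide; open, the fingers measure 130 mm over their backs; the gripper's body (75 mm by 190 mm) begins 47 mm behind the grasp point.
Start: joints at [1.164, 0.434, 0.025, 1.573, -0.012, 1.134, -0.075], TCP at [0.187, -0.596, 0.227] pointing down, gripper open.
Joint ranges: [-2.62, 2.62], [-0.44, 2.09], [-1.27, 1.32], [0.08, 2.57], [-1.32, 4.46], [0.12, 2], [-2.74, 2.74]. Speed limits (rad/s): [2.22, 2.22, 3.01, 3.01, 3.14, 3.14, 3.14].

INTERFACE

Orientations are given as a rotation vector (axis times angle).
In Python, from cell import observe, get_image, sign_off gives the robot as it stands.
- The arm moves only by the tool arm_command, never from a script. Its argument "deltas" is a list of rows, each an object with "xyz": the shift along the tool's x, y, z in cm, a list of three; "turn": the turn about the tool's z in degrees; "jaw": the closure in counts, from 0 (fully open) to 255 (shut). A call has 1 to 5 rows; each row is the pose to reach, as a shift and turn from the pose measured when the call began, along the tool's axes at that moment; what a row does not reach only later rows make up. A row lasts 1/12 s, in which the tool goes at most 41.7 mm and 7.16 degrees, less where a joint would pass 70% of its speed; a pose out of reach is approached as far as the arm can. A call with a gripper value outside its range is refused whole. The fingers move at their own pace and stop on an object; "force" is the grip in N (left out, the last holds). Time passes only in rows, so rows that repeat a pose let the fingers close. It gives the time, the measured TCP pose, the force and the opening at its end, in the units of the state.
- observe(): the state, without advancing time (a new reading comes with each control period).
- get_image(name): name is "scene" or "side" or "wrist"; returns a dict with "frame" (400x640x3 uint8, red, green, blue), "depth" (400x640 float32, m along the optical axis (not along the pixel's ray), 0 where there is no reading), "camera_matrix" (3x3 intrinsics, pixels), "cam_to_world" (4x4, takes a point from camera to world coordinates). Camera axes: x right, y up, looking along -z (the intrinsics and any distortion apply to the point x, -y, -z); pixel columns grow to the right and rows downward; lengths in m; the calibration is good to about 2 mm. A picture is of the moment at which its call begins.
- sign_off(): hands the job in, once; it reports no verdict.
The state is a dict: "clock": time; "joints": joint angles; "dq": joint speeds; "joint_efforts": joint torques, N m; "position": TCP position; "ee_rot": TCP orientation; "force": force on the tool from outside, world axes, zero at the start; "ft_torque": the same for the moment, N m; "width": opening from 0.0 (shut) to 1.0 (fully open).
Only numpy, scipy, OpenCV 4.12 (cv2) and the standard library are available. Lean on these libraries where they do the work, as an engineer would, in place of code of your own. Each camera call takes 0.05 s, during which the arm holds its last target.

## Working session

There is one attempt and no reset: what is moved stays moved. The work goes in short steps, Python scripts to look and compute and a tool call to move; the robot and the scene stay as the last step left them, time stands still between calls to the robot, and variables do not carry over. Pictures are saved under pics/ and viewed, and the job is handed in when it is done.

Besides the shell and the picture viewer there is one more tool, called after "Call:" as name(argument=value, ...), one argument or row to a line, values as JSON. arm_command: Moves the arm, as the interface text tells. Its arguments: {"type":"object","properties":{"deltas":{"type":"array","items":{"type":"object","properties":{"xyz":{"type":"array","items":{"type":"number"}},"turn":{"type":"number"},"jaw":{"type":"number"}}}},"force":{"type":"number"}},"required":["deltas"]}

```bash
ls; mkdir -p pics; python3 - <<'E'
from cell import observe,get_image
import cv2,numpy as np
s=observe()
for k,v in s.items(): print(k,np.round(v,3))
for n in ["scene","side","wrist"]:
    d=get_image(n)
    cv2.imwrite(f"pics/{n}0.png",d["frame"][:,:,::-1]); np.savez(f"pics/{n}0.npz",**d)
    print(n,np.round(d["camera_matrix"],1).tolist(),np.round(d["cam_to_world"],3).tolist())
E
```

```text
pics
clock 0.0
joints [ 1.164  0.435  0.025  1.574 -0.012  1.134 -0.075]
dq [-0.     0.001  0.    -0.    -0.     0.    -0.001]
joint_efforts [-1.0000e-03 -6.6788e+01  9.8500e-01 -3.1446e+01 -6.1000e-02  4.3000e-02
  0.0000e+00]
position [ 0.187 -0.596  0.226]
ee_rot [-3.104e+00 -4.750e-01  1.000e-03]
force [-0.607 -0.088  0.092]
ft_torque [-0.021  0.031 -0.037]
width 1.001
scene [[425.4, 0.0, 325.6], [0.0, 425.4, 201.7], [0.0, 0.0, 1.0]] [[0.068, -0.68, 0.73, 1.52], [0.998, 0.056, -0.041, -0.036], [-0.013, 0.731, 0.683, 0.939], [0.0, 0.0, 0.0, 1.0]]
side [[503.2, 0.0, 315.3], [0.0, 503.2, 200.7], [0.0, 0.0, 1.0]] [[0.993, 0.053, -0.102, 0.398], [-0.112, 0.627, -0.771, -1.442], [0.023, 0.778, 0.628, 1.267], [0.0, 0.0, 0.0, 1.0]]
wrist [[276.0, 0.0, 321.1], [0.0, 276.0, 199.1], [0.0, 0.0, 1.0]] [[0.299, 0.915, 0.27, 0.259], [-0.954, 0.288, 0.083, -0.573], [-0.002, -0.283, 0.959, 0.383], [0.0, 0.0, 0.0, 1.0]]
```

View pics/scene0.png

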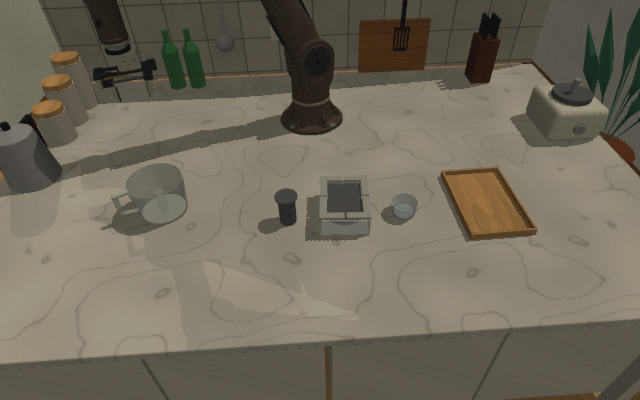

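View pics/side0.png

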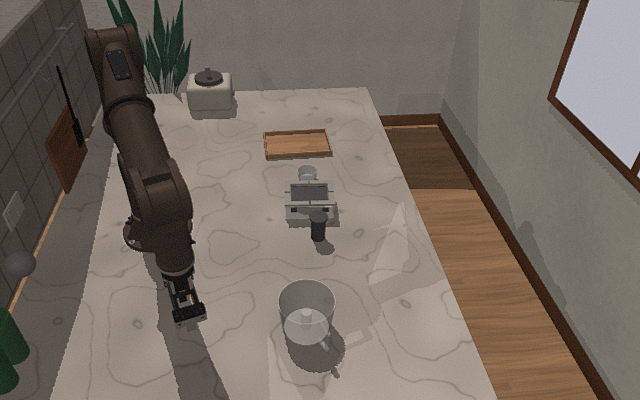

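The scene view shows the case at about (345,205), the pusher at (287,207), the ramekin at (404,205), the bowl at (158,195) and the tray at (487,202). I'll enlarge the case and use the depth.

```bash
cat > h.py <<'E'
import numpy as np,cv2
def cloud(d):
    K=d["camera_matrix"];T=d["cam_to_world"];z=d["depth"]
    v,u=np.mgrid[:z.shape[0],:z.shape[1]]
    P=np.stack([(u-K[0,2])/K[0,0]*z,-(v-K[1,2])/K[1,1]*z,-z],-1)
    W=P@T[:3,:3].T+T[:3,3]; W[z<=0]=np.nan
    return W
def proj(d,p):
    K=d["camera_matrix"];T=d["cam_to_world"]
    c=(np.atleast_2d(p)-T[:3,3])@T[:3,:3]
    return np.stack([K[0,0]*c[:,0]/-c[:,2]+K[0,2],-K[1,1]*c[:,1]/-c[:,2]+K[1,2]],-1)
def ray(d,uv,z):
    K=d["camera_matrix"];T=d["cam_to_world"];uv=np.atleast_2d(uv)
    r=np.stack([(uv[:,0]-K[0,2])/K[0,0],-(uv[:,1]-K[1,2])/K[1,1],-np.ones(len(uv))],-1)@T[:3,:3].T
    return T[:3,3]+r*((z-T[2,3])/r[:,2])[:,None]
E
python3 - <<'E'
from h import *
for n,(x0,x1,y0,y1) in {"scene":(260,430,165,245),"side":(260,360,150,250)}.items():
    d=dict(np.load(f"pics/{n}0.npz"));W=cloud(d)
    c=d["frame"][y0:y1,x0:x1,::-1];s=4.5 if n=="scene" else 5.5
    cv2.imwrite(f"pics/{n}_c.png",cv2.resize(c,None,fx=s,fy=s,interpolation=cv2.INTER_CUBIC))
    z=W[...,2]; roi=np.zeros(z.shape,bool); roi[y0:y1,x0:x1]=1
    m=roi&(z>0.05)&(z<0.095)&(W[...,1]>-0.11)&(W[...,1]<0.11)
    P=W[m]; print(n,len(P),np.nanmin(P,0),np.nanmax(P,0)); print(cv2.minAreaRect(P[:,:2].astype(np.float32)))
    print(np.histogram(P[:,2],bins=np.arange(.05,.096,.003)))
    cnt,lab=0,0
    m2=roi&(z>0.02); k,lab,st,ce=cv2.connectedComponentsWithStats(m2.astype(np.uint8))
    for i in range(1,k):
        if st[i,4]>30:
            Q=W[lab==i]; print(st[i],np.round(Q.min(0),3),np.round(Q.max(0),3))
E
```

```text
scene 1809 [ 0.47181274 -0.10998743  0.05001664] [0.67299502 0.10994989 0.09479217]
((0.5699605941772461, 0.0027502775192260742), (0.22189626097679138, 0.1972239464521408), 87.66305541992188)
(array([ 53,  28,  47,  82, 389, 412, 105, 182, 353, 131,   9,  12,   3,
         0,   3]), array([0.05 , 0.053, 0.056, 0.059, 0.062, 0.065, 0.068, 0.071, 0.074,
       0.077, 0.08 , 0.083, 0.086, 0.089, 0.092, 0.095]))
[ 319  175   53   57 2704] [ 0.472 -0.008  0.02 ] [0.674 0.153 0.082]
[274 188  23  34 578] [ 0.555 -0.135  0.02 ] [ 0.624 -0.07   0.106]
[391 192  28  25 413] [0.54  0.216 0.02 ] [0.628 0.301 0.053]
side 1066 [ 0.47519815 -0.1099335   0.05001401] [0.66905845 0.10992908 0.08786707]
((0.5690063238143921, 0.0022810548543930054), (0.2241845428943634, 0.1880733072757721), 86.60846710205078)
(array([ 33,  39,  32,  59, 107, 166, 143, 134, 131, 139,  60,  21,   2,
         0,   0]), array([0.05 , 0.053, 0.056, 0.059, 0.062, 0.065, 0.068, 0.071, 0.074,
       0.077, 0.08 , 0.083, 0.086, 0.089, 0.092, 0.095]))
[265 150  36   7  69] [0.415 0.413 0.02 ] [0.569 0.461 0.036]
[302 150  31   4  62] [0.579 0.418 0.02 ] [0.715 0.444 0.031]
[ 285  164   51   75 2299] [ 0.475 -0.136  0.02 ] [0.671 0.309 0.112]
```

```bash
sleep 0
```

```text
(no output)
```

View pics/scene_c.png

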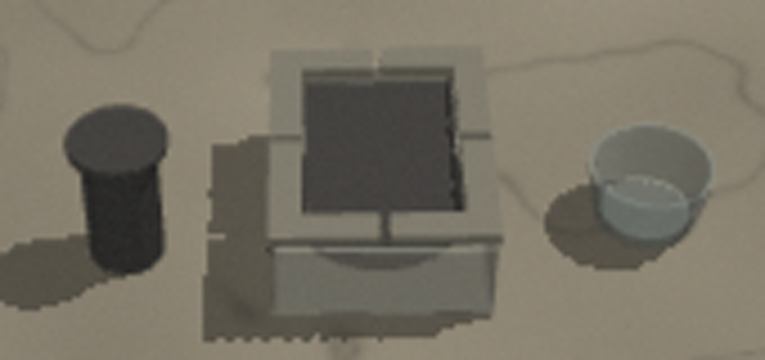

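View pics/side_c.png

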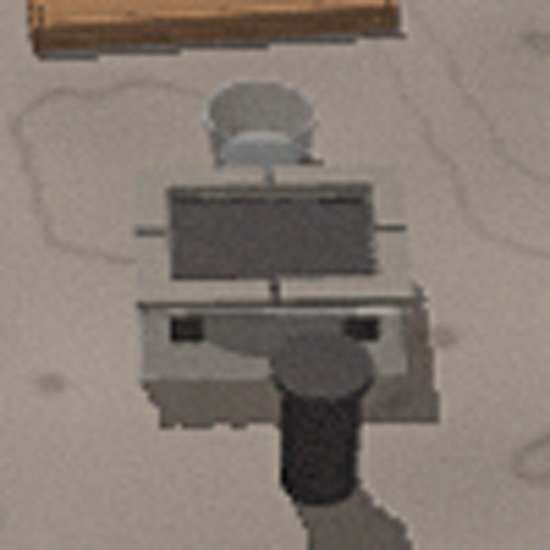

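```bash
cat >> h.py <<'E'
from scipy.spatial.transform import Rotation as R
def delta(s,target):
    return R.from_rotvec(s["ee_rot"]).inv().apply(np.array(target)-s["position"])*100
E
python3 - <<'E'
from h import *
from cell import observe
d=dict(np.load("pics/scene0.npz"));W=cloud(d);z=W[...,2]
roi=np.zeros(z.shape,bool);roi[170:245,312:378]=1
for lo,hi in((.062,.085),(.069,.085)):
    m=roi&(z>lo)&(z<hi)
    k,lab,st,ce=cv2.connectedComponentsWithStats(m.astype(np.uint8)); i=1+np.argmax(st[1:,4]);print(st[i])
    P=W[m]; print(cv2.minAreaRect(P[:,:2].astype(np.float32)))
# panel
g=d["frame"].astype(int).sum(-1)
m=roi&(g<230)&(z>.055)&(z<.075); P=W[m]; print("panel",m.sum(),np.median(P,0),cv2.minAreaRect(P[:,:2].astype(np.float32)))
dS=dict(np.load("pics/side0.npz"))
# outer corners clicked in crops (far L, far R, near R, near L) for z .077
uv=np.array([[270,52],[482,47],[501,240],[268,240]])/4.5+[260,165]
C=ray(d,uv-.5+.5/4.5,.077);print(C,C.mean(0))
uv=np.array([[138,166],[408,166],[413,304],[138,304]])/5.5+[260,150]
C=ray(dS,uv-.5+.5/5.5,.077);print(C,C.mean(0))
s=observe();M=R.from_rotvec(s["ee_rot"]).as_matrix();print(M.round(3))
print(delta(s,[.57,.07,.22]))
E
```

```text
[ 319  175   53   47 2057]
((0.5719454884529114, 0.07362083345651627), (0.14975318312644958, 0.1973659098148346), 86.05602264404297)
[344 175  28  44 549]
((0.5719454884529114, 0.07362083345651627), (0.14975318312644958, 0.1973659098148346), 86.05602264404297)
panel 982 [0.57314993 0.0730076  0.06511429] ((0.5823412537574768, 0.0674239918589592), (0.12928055226802826, 0.17335256934165955), 84.61018371582031)
[[ 0.47826702  0.00503538  0.077     ]
 [ 0.48541886  0.15456384  0.077     ]
 [ 0.67659771  0.13993503  0.077     ]
 [ 0.66454601 -0.00708027  0.077     ]] [0.5762074  0.07311349 0.077     ]
[[ 0.48423633  0.15972878  0.077     ]
 [ 0.67826937  0.14370373  0.077     ]
 [ 0.6595171  -0.01216538  0.077     ]
 [ 0.47400065  0.00370996  0.077     ]] [0.57400586 0.07374428 0.077     ]
[[ 0.954  0.299 -0.   ]
 [ 0.299 -0.954  0.001]
 [-0.    -0.001 -1.   ]]
[ 56.48740169 -52.09148883   0.66745759]
```

The two views agree: case centre is about (0.574, 0.0735), and its long axis is at about -4°. I'll move over it with the jaws shut.

Call:
arm_command(
  deltas=[
    {"xyz":[2,-1.8,-0.2],"turn":0,"jaw":255},
    {"xyz":[5,-4.6,-0.5],"turn":0,"jaw":255},
    {"xyz":[8,-7.4,-0.8],"turn":0,"jaw":255},
    {"xyz":[11,-10.2,-1],"turn":0,"jaw":255},
    {"xyz":[14,-13,-1],"turn":0,"jaw":255},
  ],
  force=20,
)

```text
clock: 0.57
position: [0.2821, -0.4285, 0.2365]
ee_rot: [-3.105, -0.475, 0.0]
force: [0.5, 0.4, 0.6]
width: 0.689
```

Call:
arm_command(
  deltas=[
    {"xyz":[3,-2.8,0],"turn":0,"jaw":255},
    {"xyz":[6,-5.6,0],"turn":0,"jaw":255},
    {"xyz":[9,-8.3,0],"turn":0,"jaw":255},
    {"xyz":[12,-11.1,0],"turn":0,"jaw":255},
    {"xyz":[15,-13.9,0],"turn":0,"jaw":255},
  ],
)

```text
clock: 0.98
position: [0.3841, -0.2491, 0.2367]
ee_rot: [-3.105, -0.474, 0.0]
force: [1.1, 0.2, -0.2]
width: 0.323
```

```bash
python3 - <<'E'
from h import *
from cell import observe
s=observe();print(s["clock"],s["position"],s["ee_rot"],s["force"],s["width"],np.round(s["joints"],2))
print(delta(s,[.574,.0735,.24]))
E
```

```text
0.9833 [ 0.38410311 -0.24912763  0.2366653 ] [-3.10501942e+00 -4.74261579e-01  1.62036790e-04] [ 1.14695214  0.1794879  -0.19073368] 0.32291316928636005 [ 0.63  0.17 -0.19  1.93  0.04  1.05 -0.85]
[ 27.75480103 -25.12318134  -0.31957915]
```

Call:
arm_command(
  deltas=[
    {"xyz":[3,-2.7,0],"turn":4,"jaw":255},
    {"xyz":[6,-5.4,0],"turn":8,"jaw":255},
    {"xyz":[9,-8.1,0],"turn":12,"jaw":255},
    {"xyz":[12,-10.8,0],"turn":17,"jaw":255},
    {"xyz":[15,-13.5,0],"turn":21.5,"jaw":255},
  ],
)

```text
clock: 1.4
position: [0.4875, -0.0737, 0.2368]
ee_rot: [-3.139, 0.12, 0.0]
force: [0.4, -1.6, 0.5]
width: 0.01
```

```bash
python3 - <<'E'
from h import *
from cell import observe
s=observe();print(s["clock"],s["position"],R.from_rotvec(s["ee_rot"]).as_matrix().round(3),s["force"],s["width"],np.round(s["joints"],2))
print(delta(s,[.574,.0735,.24]))
E
```

```text
1.4 [ 0.48746281 -0.07366185  0.23675781] [[ 0.997 -0.076 -0.   ]
 [-0.076 -0.997  0.   ]
 [-0.    -0.    -1.   ]] [ 0.40741214 -1.60246154  0.50568883] 0.01035625142605256 [ 0.27  0.23 -0.28  1.85  0.07  1.07 -1.68]
[  7.50299232 -15.33496139  -0.31960725]
```

Call:
arm_command(
  deltas=[
    {"xyz":[1.5,-3,0],"turn":0,"jaw":255},
    {"xyz":[3,-6,0],"turn":0,"jaw":255},
    {"xyz":[4.5,-9,0],"turn":0,"jaw":255},
    {"xyz":[6,-12,0],"turn":0,"jaw":255},
    {"xyz":[6,-12,0],"turn":0,"jaw":255},
  ],
)

```text
clock: 1.82
position: [0.5584, 0.0488, 0.2366]
ee_rot: [-3.135, 0.108, -0.001]
force: [0.3, 0.5, 0.7]
width: 0.005
```

```bash
python3 - <<'E'
from h import *
from cell import observe,get_image
d=get_image("wrist")
cv2.imwrite("pics/wrist1.png",d["frame"][:,:,::-1]); np.savez("pics/wrist1.npz",**d)
s=observe();print(s["clock"],s["position"],s["force"])
E
```

```text
1.8667 [0.5571609  0.04545869 0.23633641] [-0.24537775  0.40234554  0.0018384 ]
```

View pics/wrist1.png

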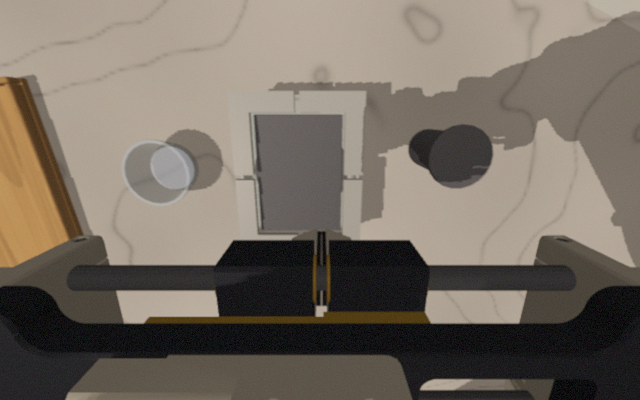

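```bash
python3 - <<'E'
from h import *
d=dict(np.load("pics/wrist1.npz"))
print("tcp px",proj(d,[.5572,.0455,.2363]),proj(d,[.5572,.0455,.0]))
print(ray(d,[[231,92],[367,92],[236,178],[361,178],[296,100]],.077).round(4))
print(ray(d,[[252,114],[343,114],[343,235],[257,235]],.066).round(4))
W=cloud(d);z=W[...,2];roi=np.zeros(z.shape,bool);roi[80:236,215:380]=1
m=roi&(z>.055)&(z<.09);P=W[m];print(m.sum(),P.min(0),P.max(0),cv2.minAreaRect(P[:,:2].astype(np.float32)))
for lab,b in dict(farL=(95,110,235,290),farR=(95,110,303,360),nearL=(190,230,238,248),nearR=(190,230,347,360)).items():
    q=z[b[0]:b[1],b[2]:b[3]];q=q[(q>.06)];print(lab,np.median(q),len(q))
c=d["frame"][75:260,200:400,::-1];cv2.imwrite("pics/wrist1c.png",cv2.resize(c,None,fx=3.2,fy=3.2,interpolation=cv2.INTER_CUBIC))
E
```

```text
tcp px [[327.41192229 245.77486929]] [[324.65948837 173.18653156]]
[[ 0.6675  0.1398  0.077 ]
 [ 0.6574 -0.006   0.077 ]
 [ 0.5736  0.1492  0.077 ]
 [ 0.5637  0.003   0.077 ]
 [ 0.6546  0.0708  0.077 ]]
[[0.6438 0.1231 0.066 ]
 [0.6367 0.0199 0.066 ]
 [0.4879 0.0268 0.066 ]
 [0.4953 0.1374 0.066 ]]
17476 [ 0.49025832 -0.00413333  0.05571001] [0.66881825 0.1562986  0.07979052] ((0.5795334577560425, 0.07623317837715149), (0.15051598846912384, 0.16908618807792664), 86.10003662109375)
farL 0.07676897506044605 823
farR 0.07629715823474892 851
nearL 0.07624758351286709 391
nearR 0.074678872755847 517
```

View pics/wrist1c.png

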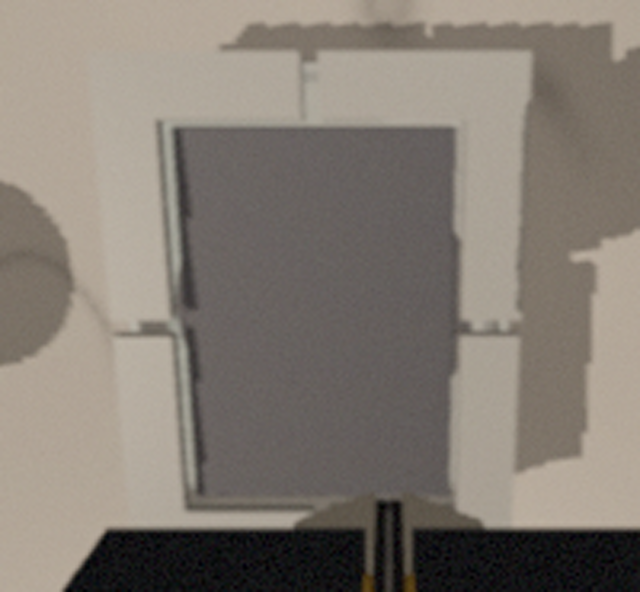

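```bash
cat > t.py <<'E'
from h import *
from cell import observe
import sys
C=dict(a=(.6603,.1319),b=(.4927,.1437),c=(.4837,.0161),d=(.6513,.0043))
s=observe();print(s["clock"],s["position"].round(4) if hasattr(s["position"],'round') else s["position"],np.round(s["force"],1))
for k in C: print(k,delta(s,(*C[k],.09)).round(2))
print(np.degrees(np.arctan2(R.from_rotvec(s["ee_rot"]).as_matrix()[1,0],R.from_rotvec(s["ee_rot"]).as_matrix()[0,0])))
E
python3 t.py
```

```text
1.8667 [0.5572 0.0455 0.2363] [-0.2  0.4  0. ]
a [ 9.68 -9.32 14.65]
b [-7.12 -9.31 14.66]
c [-7.11  3.48 14.63]
d [ 9.69  3.47 14.62]
-4.065420627677634
```

Call:
arm_command(
  deltas=[
    {"xyz":[-2.4,1.2,1],"turn":0,"jaw":255},
    {"xyz":[-4.8,2.4,3],"turn":0,"jaw":255},
    {"xyz":[-7.1,3.5,5.5],"turn":0,"jaw":255},
    {"xyz":[-7.1,3.5,8.5],"turn":0,"jaw":255},
    {"xyz":[-7.1,3.5,11],"turn":0,"jaw":255},
  ],
)

```text
clock: 2.28
position: [0.4817, 0.0136, 0.1252]
ee_rot: [-3.138, 0.115, 0.002]
force: [0.5, 0.2, -0.5]
width: 0.005
```

```bash
python3 t.py
```

```text
2.2833 [0.4817 0.0136 0.1252] [ 0.5  0.2 -0.5]
a [ 16.95 -13.11   3.52]
b [  0.15 -13.05   3.53]
c [ 0.18 -0.26  3.52]
d [16.98 -0.31  3.5 ]
-4.203349956907354
```

Call:
arm_command(
  deltas=[
    {"xyz":[0.1,-0.1,1],"turn":0,"jaw":255},
    {"xyz":[0.2,-0.2,2],"turn":0,"jaw":255},
    {"xyz":[0.2,-0.25,3],"turn":0,"jaw":255},
    {"xyz":[0.2,-0.25,3.5],"turn":0,"jaw":255},
    {"xyz":[0.2,-0.25,3.7],"turn":0,"jaw":255},
  ],
)

```text
clock: 2.7
position: [0.4838, 0.0158, 0.0877]
ee_rot: [-3.139, 0.115, 0.002]
force: [0.3, -0.0, 0.7]
width: 0.007
```

```bash
python3 t.py; python3 - <<'E'
from cell import get_image
import cv2
d=get_image("wrist");cv2.imwrite("pics/wrist2.png",d["frame"][:,:,::-1])
d=get_image("side");cv2.imwrite("pics/side2.png",cv2.resize(d["frame"][140:250,250:380,::-1],None,fx=5,fy=5,interpolation=cv2.INTER_CUBIC))
E
```

```text
2.7 [0.4838 0.0158 0.0877] [ 0.3 -0.   0.7]
a [ 16.75 -12.88  -0.24]
b [ -0.05 -12.82  -0.22]
c [-0.01 -0.03 -0.23]
d [16.79 -0.08 -0.25]
-4.211111129528911
```

View pics/wrist2.png

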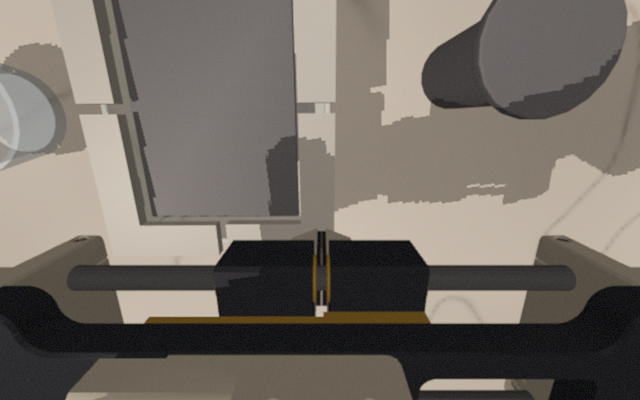

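View pics/side2.png

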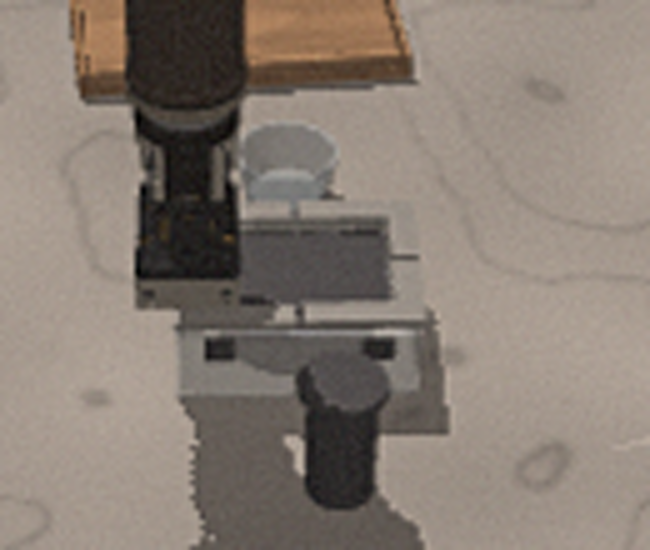

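The wrist view shows the fingertips at (322,235), centred over the rim strip (about 300–337 there) at the first corner. Pressing.

Call:
arm_command(
  deltas=[
    {"xyz":[0,0,0.6],"turn":0,"jaw":255},
    {"xyz":[0,0,1.0],"turn":0,"jaw":255},
    {"xyz":[0,0,1.3],"turn":0,"jaw":255},
    {"xyz":[0,0,1.5],"turn":0,"jaw":255},
    {"xyz":[0,0,1.6],"turn":0,"jaw":255},
  ],
)

```text
clock: 3.22
position: [0.4842, 0.0159, 0.0724]
ee_rot: [-3.139, 0.115, 0.001]
force: [-2.7, -0.7, 7.2]
width: 0.003
```

```bash
python3 t.py
```

```text
3.2167 [0.4842 0.0159 0.0724] [-2.7 -0.7  7.2]
a [ 16.71 -12.86  -1.76]
b [ -0.09 -12.81  -1.75]
c [-0.05 -0.02 -1.76]
d [16.75 -0.07 -1.77]
-4.20075176805566
```

Call:
arm_command(
  deltas=[
    {"xyz":[0,0,0.15],"turn":0,"jaw":255},
    {"xyz":[0,0,0.3],"turn":0,"jaw":255},
    {"xyz":[0,0,0.4],"turn":0,"jaw":255},
    {"xyz":[0,0,0.45],"turn":0,"jaw":255},
    {"xyz":[0,0,0.45],"turn":0,"jaw":255},
  ],
)

```text
clock: 3.63
position: [0.4843, 0.0158, 0.0692]
ee_rot: [-3.139, 0.115, -0.0]
force: [-6.8, -1.1, 24.3]
width: 0.005
```

```bash
python3 t.py
```

```text
3.6333 [0.4843 0.0158 0.0692] [-6.8 -1.1 24.3]
a [ 16.7  -12.87  -2.08]
b [ -0.1  -12.82  -2.08]
c [-0.06 -0.02 -2.08]
d [16.74 -0.08 -2.08]
-4.205115772293426
```

Force rose to 24 N with the tip at z ≈ 0.069, so this is the hard stop. Next is the -x+y corner.

Call:
arm_command(
  deltas=[
    {"xyz":[0,0,-1],"turn":0,"jaw":255},
    {"xyz":[0,0,-2.5],"turn":0,"jaw":255},
    {"xyz":[0,-3,-3],"turn":0,"jaw":255},
    {"xyz":[0,-6,-3],"turn":0,"jaw":255},
    {"xyz":[-0.1,-9,-3],"turn":0,"jaw":255},
  ],
)

```text
clock: 4.05
position: [0.4906, 0.1063, 0.0998]
ee_rot: [-3.139, 0.118, -0.003]
force: [0.2, -0.7, 0.7]
width: 0.004
```

Call:
arm_command(
  deltas=[
    {"xyz":[0,-2.5,0],"turn":0,"jaw":255},
    {"xyz":[0,-3.7,0],"turn":0,"jaw":255},
    {"xyz":[0,-3.8,0.5],"turn":0,"jaw":255},
    {"xyz":[0,-3.8,1],"turn":0,"jaw":255},
    {"xyz":[0,-3.8,1.3],"turn":0,"jaw":255},
  ],
)

```text
clock: 4.47
position: [0.4929, 0.1422, 0.0857]
ee_rot: [3.138, -0.121, 0.0]
force: [-0.2, -0.9, -1.0]
width: 0.002
```

```bash
python3 t.py
```

```text
4.4667 [0.4929 0.1422 0.0857] [-0.2 -0.9 -1. ]
a [16.77 -0.26 -0.43]
b [-0.04 -0.15 -0.43]
c [ 0.05 12.64 -0.42]
d [16.85 12.53 -0.41]
-4.404416849768847
```

Checking the case position while lined up over corner b.

```bash
python3 - <<'E'
from cell import get_image
from h import *
d=get_image("wrist");cv2.imwrite("pics/wrist3.png",d["frame"][:,:,::-1])
W=cloud(d);z=W[...,2]
E
```

```text
(no output)
```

View pics/wrist3.png

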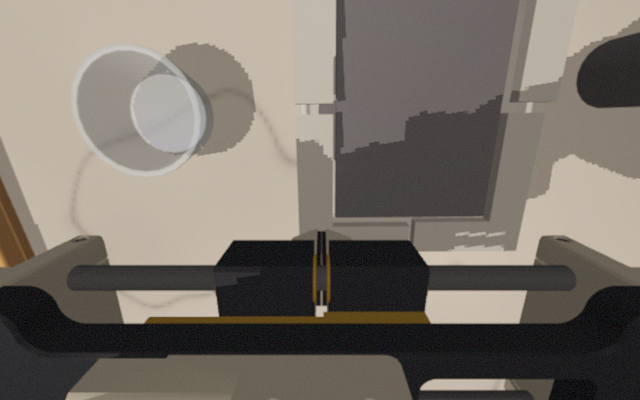

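The tip at (322,235) is over the b strip (298–336), and section c at the right now sits visibly lower. Pressing b.

Call:
arm_command(
  deltas=[
    {"xyz":[0,0,0.5],"turn":0,"jaw":255},
    {"xyz":[0,0,0.9],"turn":0,"jaw":255},
    {"xyz":[0,0,1.2],"turn":0,"jaw":255},
    {"xyz":[0,0,1.4],"turn":0,"jaw":255},
    {"xyz":[0,0,1.5],"turn":0,"jaw":255},
  ],
)

```text
clock: 4.93
position: [0.4928, 0.14, 0.07]
ee_rot: [3.136, -0.124, -0.001]
force: [-0.4, -4.3, 7.0]
width: 0.007
```

Call:
arm_command(
  deltas=[
    {"xyz":[0,0,0.15],"turn":0,"jaw":255},
    {"xyz":[0,0,0.3],"turn":0,"jaw":255},
    {"xyz":[0,0,0.4],"turn":0,"jaw":255},
    {"xyz":[0,0,0.45],"turn":0,"jaw":255},
    {"xyz":[0,0,0.45],"turn":0,"jaw":255},
  ],
)

```text
clock: 5.35
position: [0.493, 0.1402, 0.0684]
ee_rot: [3.136, -0.125, 0.002]
force: [-13.5, -2.2, 45.0]
width: 0.006
```

Call:
arm_command(
  deltas=[
    {"xyz":[0,0,-1],"turn":0,"jaw":255},
    {"xyz":[0,0,-2.5],"turn":0,"jaw":255},
    {"xyz":[3,0,-3],"turn":0,"jaw":255},
    {"xyz":[6.5,0,-3],"turn":0,"jaw":255},
    {"xyz":[10,0,-3],"turn":0,"jaw":255},
  ],
)

```text
clock: 5.77
position: [0.594, 0.1315, 0.0991]
ee_rot: [3.136, -0.125, 0.004]
force: [0.1, 1.5, -0.6]
width: 0.004
```

Call:
arm_command(
  deltas=[
    {"xyz":[3,0,0],"turn":0,"jaw":255},
    {"xyz":[6,0,0],"turn":0,"jaw":255},
    {"xyz":[6.8,0,0.3],"turn":0,"jaw":255},
    {"xyz":[6.8,0,0.8],"turn":0,"jaw":255},
    {"xyz":[6.8,0,1.2],"turn":0,"jaw":255},
  ],
)

```text
clock: 6.18
position: [0.6608, 0.1256, 0.0859]
ee_rot: [3.136, -0.126, 0.001]
force: [-0.3, 1.2, 0.4]
width: 0.008
```

```bash
python3 t.py;python3 - <<'E'
from cell import get_image
from h import *
d=get_image("wrist");cv2.imwrite("pics/wrist4.png",d["frame"][:,:,::-1])
d=get_image("scene");cv2.imwrite("pics/scene4.png",cv2.resize(d["frame"][155:245,260:430,::-1],None,fx=4.5,fy=4.5,interpolation=cv2.INTER_CUBIC))
E
```

```text
6.1833 [0.6608 0.1256 0.0859] [-0.3  1.2  0.4]
a [-0.11 -0.63 -0.41]
b [-16.91  -0.45  -0.42]
c [-16.78  12.34  -0.38]
d [ 0.02 12.16 -0.37]
-4.613692709816746
```

View pics/wrist4.png

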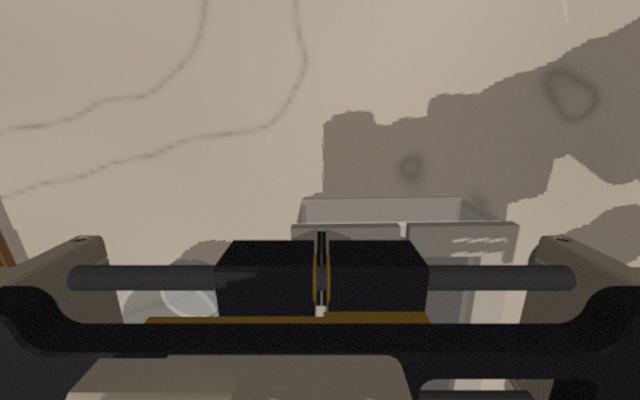

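View pics/scene4.png

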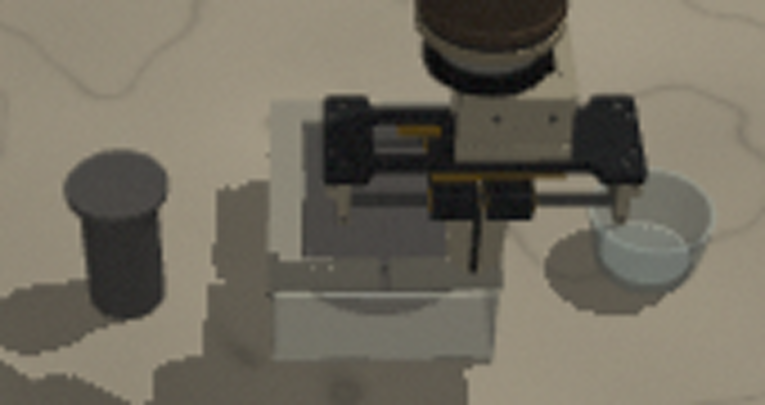

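Tip at (322,235). The a corner strip runs about 292–330 with its outer edge at row 224, so I'll shift 5 mm toward tool -y. The case has not moved.

Call:
arm_command(
  deltas=[
    {"xyz":[-0.1,-0.3,0],"turn":0,"jaw":255},
    {"xyz":[-0.1,-0.5,0.2],"turn":0,"jaw":255},
    {"xyz":[-0.1,-0.5,0.7],"turn":0,"jaw":255},
    {"xyz":[-0.1,-0.5,1.1],"turn":0,"jaw":255},
    {"xyz":[-0.1,-0.5,1.4],"turn":0,"jaw":255},
  ],
)

```text
clock: 6.7
position: [0.6588, 0.1321, 0.0721]
ee_rot: [3.136, -0.123, -0.001]
force: [-2.0, 1.5, 6.5]
width: 0.003
```

Call:
arm_command(
  deltas=[
    {"xyz":[0,0,0.15],"turn":0,"jaw":255},
    {"xyz":[0,0,0.3],"turn":0,"jaw":255},
    {"xyz":[0,0,0.4],"turn":0,"jaw":255},
    {"xyz":[0,0,0.4],"turn":0,"jaw":255},
    {"xyz":[0,0,0.4],"turn":0,"jaw":255},
  ],
)

```text
clock: 7.12
position: [0.6588, 0.1322, 0.0697]
ee_rot: [3.136, -0.123, 0.001]
force: [-4.8, -0.8, 14.3]
width: 0.006
```

Call:
arm_command(
  deltas=[
    {"xyz":[0,0,0.2],"turn":0,"jaw":255},
    {"xyz":[0,0,0.3],"turn":0,"jaw":255},
    {"xyz":[0,0,0.3],"turn":0,"jaw":255},
  ],
)

```text
clock: 7.37
position: [0.659, 0.1322, 0.0693]
ee_rot: [3.136, -0.123, 0.003]
force: [-9.1, -3.3, 23.4]
width: 0.005
```

Call:
arm_command(
  deltas=[
    {"xyz":[0,0,-1],"turn":0,"jaw":255},
    {"xyz":[0,0,-2.5],"turn":0,"jaw":255},
    {"xyz":[0,3,-3],"turn":0,"jaw":255},
    {"xyz":[0,6,-3],"turn":0,"jaw":255},
    {"xyz":[0,9,-3],"turn":0,"jaw":255},
  ],
)

```text
clock: 7.78
position: [0.6519, 0.0422, 0.1001]
ee_rot: [3.136, -0.12, 0.005]
force: [0.5, -0.4, -0.3]
width: 0.004
```

```bash
python3 t.py
```

```text
7.7833 [0.6519 0.0422 0.1001] [ 0.5 -0.4 -0.3]
a [ 0.14 -9.01  0.98]
b [-16.66  -8.91   0.93]
c [-16.58   3.89   0.97]
d [0.22 3.78 1.02]
-4.397744088675801
```

Call:
arm_command(
  deltas=[
    {"xyz":[0.1,2.5,0],"turn":0,"jaw":255},
    {"xyz":[0.2,3.8,0],"turn":0,"jaw":255},
    {"xyz":[0.2,3.8,0.5],"turn":0,"jaw":255},
    {"xyz":[0.2,3.8,1],"turn":0,"jaw":255},
    {"xyz":[0.2,3.8,1.3],"turn":0,"jaw":255},
  ],
)

```text
clock: 8.2
position: [0.6507, 0.0065, 0.0863]
ee_rot: [3.138, -0.117, 0.004]
force: [-0.4, 0.0, 0.3]
width: 0.007
```

```bash
python3 t.py;python3 - <<'E'
from cell import get_image
from h import *
d=get_image("wrist");cv2.imwrite("pics/wrist5.png",d["frame"][:,:,::-1])
d=get_image("scene");cv2.imwrite("pics/scene5.png",cv2.resize(d["frame"][155:245,260:430,::-1],None,fx=4.5,fy=4.5,interpolation=cv2.INTER_CUBIC))
E
```

```text
8.2 [0.6507 0.0065 0.0863] [-0.4  0.   0.3]
a [  0.02 -12.58  -0.39]
b [-16.78 -12.5   -0.43]
c [-16.73   0.29  -0.41]
d [ 0.07  0.21 -0.37]
-4.28191416513542
```

View pics/wrist5.png

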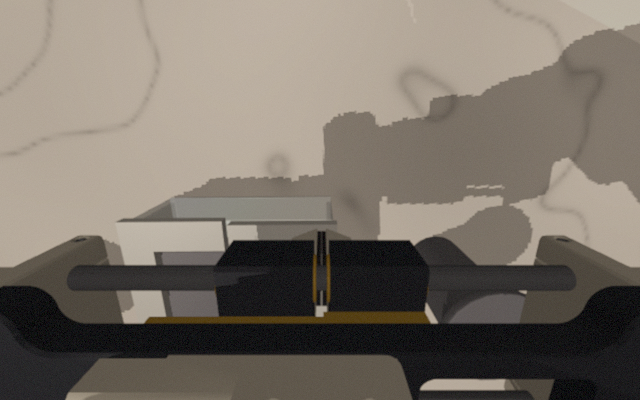

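View pics/scene5.png

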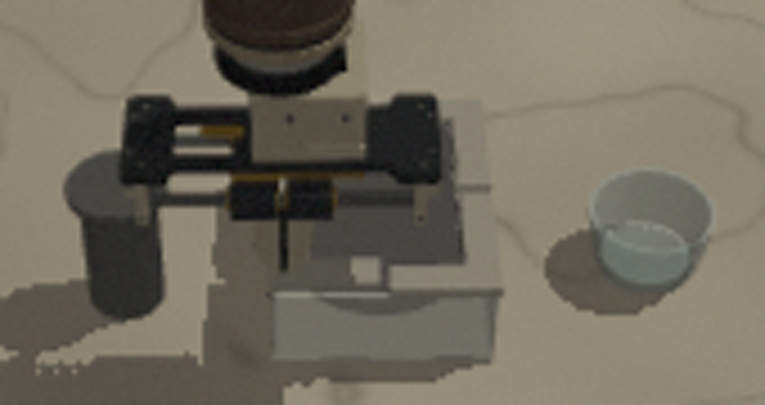

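Tip at (322,235) over the d corner (rim right edge about 337, outer edge row 222). The pusher is clear beneath the gripper. Pressing d.

Call:
arm_command(
  deltas=[
    {"xyz":[0,0.15,0.2],"turn":0,"jaw":255},
    {"xyz":[0,0.15,0.5],"turn":0,"jaw":255},
    {"xyz":[0,0.15,0.9],"turn":0,"jaw":255},
    {"xyz":[0,0.15,1.2],"turn":0,"jaw":255},
    {"xyz":[0,0.15,1.4],"turn":0,"jaw":255},
  ],
)

```text
clock: 8.72
position: [0.6506, 0.0061, 0.0724]
ee_rot: [3.138, -0.115, 0.003]
force: [-1.7, 1.2, 7.5]
width: 0.006
```

Call:
arm_command(
  deltas=[
    {"xyz":[0,0,0.15],"turn":0,"jaw":255},
    {"xyz":[0,0,0.3],"turn":0,"jaw":255},
    {"xyz":[0,0,0.4],"turn":0,"jaw":255},
    {"xyz":[0,0,0.45],"turn":0,"jaw":255},
    {"xyz":[0,0,0.45],"turn":0,"jaw":255},
  ],
)

```text
clock: 9.13
position: [0.6508, 0.0062, 0.0696]
ee_rot: [3.138, -0.115, 0.004]
force: [-7.1, -0.7, 16.1]
width: 0.004
```

Call:
arm_command(
  deltas=[
    {"xyz":[0,0,0.2],"turn":0,"jaw":255},
    {"xyz":[0,0,0.3],"turn":0,"jaw":255},
    {"xyz":[0,0,0.3],"turn":0,"jaw":255},
  ],
)

```text
clock: 9.38
position: [0.651, 0.0063, 0.0691]
ee_rot: [3.138, -0.115, 0.006]
force: [-9.5, -2.1, 25.6]
width: 0.005
```

Call:
arm_command(
  deltas=[
    {"xyz":[0,0,-1],"turn":0,"jaw":255},
    {"xyz":[0,0,-3],"turn":0,"jaw":255},
    {"xyz":[0,0,-6],"turn":0,"jaw":255},
    {"xyz":[-2,0,-10],"turn":0,"jaw":255},
    {"xyz":[-5,0,-13],"turn":0,"jaw":255},
  ],
)

```text
clock: 9.8
position: [0.6046, 0.0099, 0.1979]
ee_rot: [3.138, -0.116, 0.01]
force: [0.6, 0.1, 1.9]
width: 0.007
```

Call:
arm_command(
  deltas=[
    {"xyz":[-3,0,-1],"turn":0,"jaw":255},
    {"xyz":[-6,0,-2],"turn":0,"jaw":255},
    {"xyz":[-9,0,-3],"turn":0,"jaw":255},
    {"xyz":[-12,0,-3],"turn":0,"jaw":255},
    {"xyz":[-13,0,-3],"turn":0,"jaw":255},
  ],
)

```text
clock: 10.22
position: [0.4713, 0.02, 0.2275]
ee_rot: [3.137, -0.115, 0.009]
force: [-0.2, -0.5, -0.2]
width: 0.005
```

Call:
arm_command(
  deltas=[
    {"xyz":[0,0,0],"turn":0,"jaw":255},
    {"xyz":[0,0,0],"turn":0,"jaw":255},
    {"xyz":[0,0,0],"turn":0,"jaw":255},
  ],
)

```text
clock: 10.47
position: [0.4725, 0.0199, 0.2276]
ee_rot: [3.138, -0.115, 0.01]
force: [-0.0, -0.3, 0.0]
width: 0.001
```

```bash
python3 - <<'E'
from cell import get_image,observe
from h import *
s=observe();print(s["clock"],s["position"],s["force"])
d=get_image("wrist");cv2.imwrite("pics/wrist6.png",d["frame"][:,:,::-1]);np.savez("pics/wrist6.npz",**d)
d=get_image("scene");np.savez("pics/scene6.npz",**d);cv2.imwrite("pics/scene6.png",cv2.resize(d["frame"][155:245,260:430,::-1],None,fx=4.5,fy=4.5,interpolation=cv2.INTER_CUBIC))
c=np.array([.572,.074]);e=np.array([.9976,-.0698]);n=np.array([.0698,.9976])
for nm in("wrist6","scene6","scene0"):
    W=cloud(dict(np.load(f"pics/{nm}.npz")));q=W[...,:2]-c;a=q@e;b=q@n;z=W[...,2]
    g=(abs(z-.07)<.02)
    pm=g&(abs(a)<.06)&(abs(b)<.04); out=[("panel",np.median(z[pm])*1e3)]
    for k,sx,sy in(("a",1,1),("b",-1,1),("c",-1,-1),("d",1,-1)):
        r=g&((abs(sx*a-.084)<.006)&(sy*b>.01)&(sy*b<.07)|(abs(sy*b-.064)<.006)&(sx*a>.01)&(sx*a<.09))
        out.append((k,r.sum(),np.round(np.median(z[r])*1e3,1)))
    print(nm,out)
    m=(z>.062)&(z<.085)&(abs(a)<.115)&(abs(b)<.09);print(cv2.minAreaRect(W[m][:,:2].astype(np.float32)))
E
```

```text
10.4667 [0.47245625 0.01991696 0.22760913] [-0.03035034 -0.27945122  0.03479543]
wrist6 [('panel', np.float64(65.41532785015414)), ('a', np.int64(1678), np.float64(69.5)), ('b', np.int64(1175), np.float64(69.4)), ('c', np.int64(1193), np.float64(69.3)), ('d', np.int64(1625), np.float64(69.4))]
((0.5695691108703613, 0.07732443511486053), (0.15086741745471954, 0.19079473614692688), 86.0417251586914)
scene6 [('panel', np.float64(65.00552322246556)), ('a', np.int64(135), np.float64(68.7)), ('b', np.int64(97), np.float64(69.3)), ('c', np.int64(101), np.float64(68.9)), ('d', np.int64(131), np.float64(69.0))]
((0.5725983381271362, 0.0739833265542984), (0.14961105585098267, 0.19756372272968292), 85.77786254882812)
scene0 [('panel', np.float64(65.10814326391728)), ('a', np.int64(129), np.float64(76.5)), ('b', np.int64(102), np.float64(75.8)), ('c', np.int64(107), np.float64(74.3)), ('d', np.int64(131), np.float64(75.7))]
((0.5719454884529114, 0.07362083345651627), (0.14975318312644958, 0.1973659098148346), 86.05602264404297)
```

View pics/wrist6.png

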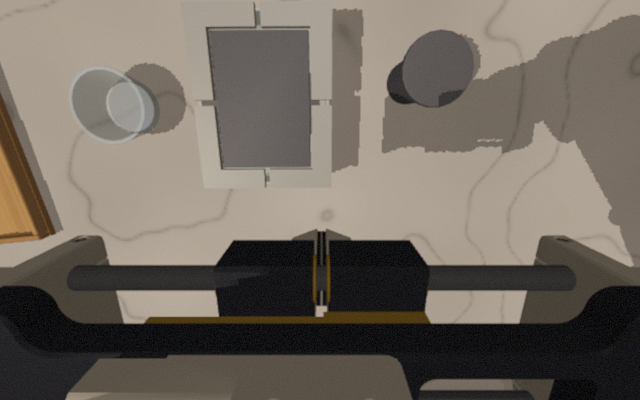

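View pics/scene6.png

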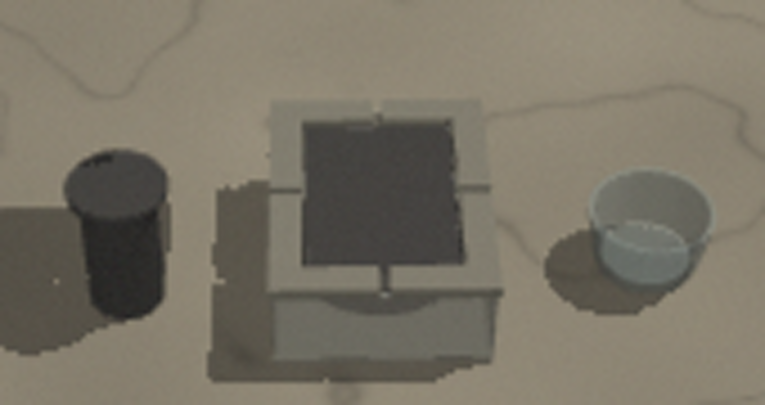

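All four rim sections now measure 4 mm above the panel, which is their shut height. The pictures show the case, pusher and ramekin where they started, and the hand is clear.

```bash
python3 -c "
from cell import sign_off
print(sign_off())"
```

```text
the job is handed in; nothing more can be done
None
```

I pressed the four rim sections down one at a time with the shut fingertips, in the order c, b, a, d. I then lifted the hand clear and handed the job in at about 10.5 s on the robot's clock; no verdict is reported.

**Rim sections:** each press ended against the hard stop, with the tip at z ≈ 0.069 m. Vertical force was 23 to 26 N, except on b.
- In the final depth check from the wrist camera, all four tops stood at 69.3–69.5 mm with the panel at 65.4 mm, so they sit 4 mm above the panel, which is fully shut.
- The scene camera gave 68.7–69.3 mm.
- At the start they measured 74–76.5 mm.

**Case and neighbours:** the scene camera puts the case within about 1 mm of where it began. The pusher and ramekin look unmoved in the pictures. I did not re-measure the bowl and tray; the hand only passed well above or away from them.

**What disagreed:**
- The press on b peaked at 45 N at the fingertips, above the 40 N limit set for the arm and gripper body. I took that limit not to cover the fingertips; it is well under the 120 N wrist limit.
- The wrist camera placed the case about 4 mm differently from the scene camera.

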